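First cross pair of wing screws on a vacuum chamber cover

TASK

Pull the vacuum chamber's cover down on its gasket in cross order: turn the red wing screw clockwise until it is fully tight, its wing in line with the white tick under it, and then do the same with the brass wing screw diagonally across the cover from it. Leave the other two brass screws loose; they get their turn in the next pass.

Things in the scene. Friction and masses are not known exactly. Their poses are not given: they have to be found in the camera images.
- chamber: Blue vacuum chamber fixed to the bench at any yaw, 236 mm across; slate-grey cover on a black gasket. Origin: centre of its underside, z up. Cover top 80 mm up, sight glass (60 mm wide, 5 mm proud) in its middle. Four wing screws on an 85 mm radius: red on the chamber's +x axis, its opposite on -x, the others on +y and -y. A brass port reaches 150 mm out between +x and +y, 30 mm up.
- red_wing_grip (a point): Middle of the red wing on its screw's axis, 108 mm above the bench, 28 mm above the cover: the point to grip. The wing is a flat upright blade, 48 mm long along this point's x, 10 mm thick along its y, 16 to 40 mm above the cover; below it only a stem 18 by 10 mm and a washer 24 mm wide, 6 mm high. z up; turns with the wing.
- across_wing_grip (a point): The same point on the brass wing screw diagonally across from the red one; same shape, size and axes.
- red_wing (a joint): Angle of the red wing screw, rad; grows turning clockwise seen from above. Starts loose at 0 to 0.35; a firm stop at 1.2 is fully tight, the blade then pointing to the cover's centre along its white radial tick. It turns in place without sinking, with 0.1 N m of friction, and stays where it is left.
- across_wing (a joint): The same for the brass wing screw across from the red one (starts at 0 to 0.35, tight at 1.2).
- left_wing (a joint): The same for the brass wing screw on the chamber's +y axis, which is to stay loose.
- right_wing (a joint): The same for the brass wing screw on the chamber's -y axis, which is to stay loose.

How it is judged:
By the outcome, as a careful person would: the job done as asked, in the order asked, and still so for the second after the job is handed in, with the robot touching nothing.
It also fails if it takes over 45 s, if anything falls off the work surface, if the arm or the gripper's body presses on something with over 40 N, if the wrist force passes 120 N, or if a joint passes its speed limit or range.

ROBOT

A 6-joint arm with a two-finger parallel gripper is mounted at the origin on the work surface. World frame = base frame: x ahead of the robot, y to its left, z up, the work surface at z = 0. Lengths are in m, angles in rad, forces in N, time in s.
With the tool pointing down it reaches from about 0.35 to 0.775 m from the base axis. Payload 5.5 kg.
Tool frame: the origin (TCP) lies at the very end of the fingers, on their centre line; the grasp point (between the pads) lies 19 mm behind it; z points along the fingers, y is the line along which they close (so a half turn about z gives the same grasp; the last joint's range is limited). The gripper opens to 85 mm and grips with 20 to 120 N. Pads are 22 mm wide; open, the fingers measure 114 mm over their backs; the gripper's body (76 mm by 85 mm) begins 54 mm behind the grasp point. The pads swing forward as they close: fully open they stand 13 mm farther back than shut.
Start: joints at [1.122, 0.313, 0.046, 1.304, 0, 1.431], TCP at [0.175, 0.548, 0.231] pointing down, gripper open.
Joint ranges: [-2.76, 2.76], [-0.86, 1.69], [-1.03, 1.26], [-2.2, 2.34], [-1.47, 1.5], [-3.14, 3.14]. Speed limits (rad/s): [2.57, 2.57, 3.14, 3.14, 3.14, 3.14].

INTERFACE

Orientations are given as a unit quaternion [w, x, y, z].
In Python, from workcell import env, imaging, ticket gives the robot as it stands. The module is installed in compiled form; this text tells all that it offers.
- The arm moves only by the tool apply_moves, never from a script. Its argument "rows" is a list of rows, each an object with "xyz": the shift along the tool's x, y, z in mm, a list of three; "turn": the turn, a rotation vector about the tool's x, y, z in rad, a list of three; "grip": the opening, from 0 (shut) to 1 (fully open). A call has 1 to 12 rows; each row is the pose to reach, as a shift and turn from the pose commanded when the call began, along the tool's axes at that moment; what a row does not reach only later rows make up. A row lasts 1/12 s, in which the tool goes at most 41.7 mm and 7.16 degrees, less where a joint would pass 70% of its speed; a pose out of reach is approached as far as the arm can. A call with a gripper value outside its range is refused whole. The fingers move at their own pace and stop on an object; "force" is the grip in N (left out, the last holds). Time passes only in rows, so rows that repeat a pose let the fingers close. It gives the time, the measured TCP pose, the force, the opening and the grip force at its end, in the units of the state.
- env.get_state(): the state, without advancing time (a new reading comes with each control period).
- imaging.read_camera(name): name is "scene" or "top" or "wrist"; returns a dict with "color" (420x560x3 uint8, blue, green, red), "z_map" (420x560 float32, m along the optical axis (not along the pixel's ray), 0 where there is no reading), "camera_matrix" (3x3 intrinsics, pixels), "view" (4x4, takes a point from world to camera coordinates). Camera axes: x right, y down, z forward; pixel columns grow to the right and rows downward; lengths in m; the calibration is good to about 2 mm. A picture is of the moment at which its call begins.
- ticket.hand_in(): hands the job in; it is judged then, once.
The state is a dict: "clock": time; "joint_pos": joint angles; "qvel": joint speeds; "tau": joint torques, N m; "tcp_pos": TCP position; "orientation": TCP orientation; "wrist_force": force on the tool from outside, world axes, zero at the start; "ft_torque": the same for the moment, N m; "finger_gap": finger opening in m; "grip_force": force on a finger pad.
Only numpy, scipy, OpenCV 4.12 (cv2) and the standard library are available. Lean on these libraries where they do the work, as an engineer would, in place of code of your own. Each camera call takes 0.05 s, during which the arm holds its last target. There are 200 camera calls.

## Working session

There is one attempt and no reset: what is moved stays moved. The work goes in short steps, Python scripts to look and compute and a tool call to move; the robot and the scene stay as the last step left them, time stands still between calls to the robot, and variables do not carry over. Pictures are saved under pics/ and viewed, at most 10 in all, crops included, and the job is handed in when it is done.

Besides the shell and the picture viewer there is one more tool, called after "Request:" as name(argument=value, ...) on one line, values as JSON. apply_moves: Moves the arm, as the interface text tells. Its arguments: {"type":"object","properties":{"rows":{"type":"array"},"force":{"type":"number"}},"required":["rows"]}

```bash
mkdir -p pics; python3 - <<'E'
from workcell import env, imaging
import cv2, numpy as np
for n in ("top","scene"):
    c=imaging.read_camera(n); cv2.imwrite(f"pics/{n}0.png",c["color"]); np.savez(f"{n}0.npz",**c)
    print(n,c["camera_matrix"].round(1).tolist(),c["view"].round(3).tolist())
s=env.get_state(); print({k:np.round(v,3).tolist() for k,v in s.items()})
E
```

```text
top [[409.2, 0.0, 278.7], [0.0, 409.2, 201.0], [0.0, 0.0, 1.0]] [[-0.004, -1.0, 0.021, 0.034], [-0.987, 0.001, -0.161, 0.599], [0.161, -0.021, -0.987, 0.647], [0.0, 0.0, 0.0, 1.0]]
scene [[410.5, 0.0, 284.4], [0.0, 410.5, 210.9], [0.0, 0.0, 1.0]] [[0.059, 0.998, 0.021, -0.095], [0.623, -0.021, -0.782, -0.283], [-0.78, 0.059, -0.623, 1.166], [0.0, 0.0, 0.0, 1.0]]
{'clock': 0.1, 'joint_pos': [1.122, 0.314, 0.045, 1.304, -0.0, 1.431], 'qvel': [0.001, -0.001, 0.003, 0.001, 0.001, -0.0], 'tau': [0.002, -48.172, 29.925, 0.013, -0.0, 0.0], 'tcp_pos': [0.175, 0.547, 0.23], 'orientation': [-0.0, 0.154, 0.988, -0.001], 'wrist_force': [-0.151, -0.146, -0.104], 'ft_torque': [0.031, 0.005, 0.019], 'grip_force': 0.0, 'finger_gap': 0.086}
```

View pics/top0.png

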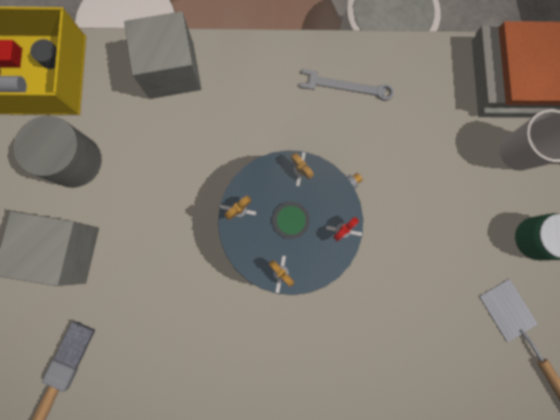

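View pics/scene0.png

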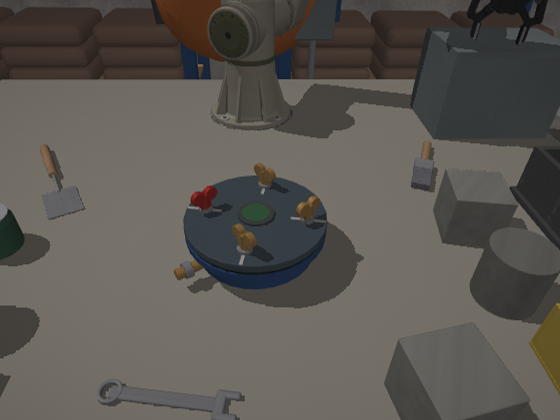

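Top view: red wing at (346,229), the screw across from it at (238,207), sight glass at (291,220). The port at (355,180) lies between red and the upper brass screw, which matches the description.

```bash
cat > h.py <<'E'
import numpy as np, cv2
def world(c):
    K,V,z=c["camera_matrix"],c["view"],c["z_map"].astype(float)
    v,u=np.indices(z.shape)
    p=np.stack([(u-K[0,2])/K[0,0]*z,(v-K[1,2])/K[1,1]*z,z],-1)
    return (p-V[:3,3])@V[:3,:3]
def masks(c):
    h=cv2.cvtColor(c["color"],cv2.COLOR_BGR2HSV); H,S,W=h[...,0],h[...,1],h[...,2]
    return {"red":((H<6)|(H>174))&(S>150)&(W>80),"brass":(H>8)&(H<25)&(S>120)&(W>80),
            "white":(S<60)&(W>150),"green":(H>50)&(H<85)&(S>80)&(W>30)}
def ray(c,u,v,z):
    K,V=c["camera_matrix"],c["view"]; R=V[:3,:3]
    o=-R.T@V[:3,3]; d=R.T@np.array([(u-K[0,2])/K[0,0],(v-K[1,2])/K[1,1],1]); return o+d*(z-o[2])/d[2]
def parts(c,lo=.096,hi=.13,near=None):
    P=world(c); out=[]
    for k in ("red","brass"):
        n,l,st,ce=cv2.connectedComponentsWithStats(masks(c)[k].astype(np.uint8))
        for i in range(1,n):
            if st[i,4]<25: continue
            q=P[(l==i)]; q=q[(q[:,2]>lo)&(q[:,2]<hi)]
            if len(q)<15: continue
            m=q.mean(0); w,e=np.linalg.eigh(np.cov(q[:,:2].T)); d=e[:,1]
            t=(q[:,:2]-m[:2])@d
            mid=m[:2]+d*(t.min()+t.max())/2
            out.append((k,ce[i].round(0),len(q),mid.round(4),np.ptp(t).round(3),q[:,2].max().round(3),np.degrees(np.arctan2(d[1],d[0]))%180))
    return out
E
python3 - <<'E'
from h import *
for n in ("top","scene"):
    c=dict(np.load(n+"0.npz")); print(n)
    for o in parts(c): print(*o)
    P=world(c); g=masks(c)["green"]&(np.abs(P[...,2]-.085)<.02); q=P[g]; print("green",g.sum(),q.mean(0),np.ptp(q,axis=0))
    w=masks(c)["white"]&(np.abs(P[...,2]-.08)<.012)
    nn,l,st,ce=cv2.connectedComponentsWithStats(w.astype(np.uint8))
    for i in range(1,nn):
        if st[i,4]>8: print("w",ce[i].round(),st[i,4],P[l==i].mean(0).round(4))
E
```

```text
top
red [346. 228.] 163 [ 0.5464 -0.0684] 0.042 0.121 131.77893582165532
brass [302. 165.] 135 [ 0.6444 -0.0029] 0.041 0.121 39.500905373444
brass [237. 207.] 210 [0.5788 0.0967] 0.044 0.121 130.5154362597359
brass [281. 273.] 175 [0.4793 0.0307] 0.044 0.121 43.54525485327488
green 592 [0.56259353 0.01381759 0.08433285] [0.04244062 0.04179102 0.00698657]
w [303. 156.] 20 [ 0.6694 -0.0072  0.0801]
w [298. 182.] 13 [0.6259 0.0013 0.08  ]
w [250. 212.] 21 [0.576  0.0789 0.0803]
w [552. 234.] 430 [ 0.5409 -0.4172  0.0692]
w [355. 233.] 31 [ 0.5423 -0.0901  0.0795]
w [283. 261.] 26 [0.4982 0.0271 0.0805]
w [278. 287.] 28 [0.4568 0.0353 0.08  ]
scene
red [201. 193.] 126 [ 0.551  -0.0727] 0.04 0.122 130.35179729466486
brass [264. 172.] 190 [0.4833 0.0266] 0.046 0.121 44.614254444942304
brass [306. 204.] 134 [0.5841 0.0931] 0.04 0.122 129.62210699295977
brass [243. 236.] 290 [ 0.6492 -0.0065] 0.046 0.121 40.692274866060416
green 378 [0.56488217 0.00654345 0.0852858 ] [0.05270952 0.43817216 0.02238189]
```

Request:
apply_moves(rows=[{"xyz": [-543, -476, 0], "turn": [0, 0, 0.53], "grip": 1}, {"xyz": [-543, -476, 0], "turn": [0, 0, 0.53], "grip": 1}, {"xyz": [-543, -476, 0], "turn": [0, 0, 0.53], "grip": 1}, {"xyz": [-543, -476, 0], "turn": [0, 0, 0.53], "grip": 1}, {"xyz": [-543, -476, 0], "turn": [0, 0, 0.53], "grip": 1}, {"xyz": [-543, -476, 0], "turn": [0, 0, 0.53], "grip": 1}, {"xyz": [-543, -476, 0], "turn": [0, 0, 0.53], "grip": 1}, {"xyz": [-543, -476, 0], "turn": [0, 0, 0.53], "grip": 1}, {"xyz": [-543, -476, 0], "turn": [0, 0, 0.53], "grip": 1}, {"xyz": [-543, -476, 0], "turn": [0, 0, 0.53], "grip": 1}, {"xyz": [-543, -476, 0], "turn": [0, 0, 0.53], "grip": 1}, {"xyz": [-543, -476, 0], "turn": [0, 0, 0.53], "grip": 1}])

```text
clock: 1.1
tcp_pos: [0.4332, 0.1176, 0.2312]
orientation: [-0.0, 0.407, 0.913, 0.0]
wrist_force: [0.4, 1.3, -0.7]
finger_gap: 0.0854
grip_force: 0.0
```

```bash
cat >> h.py <<'E'
def togo(s,xyz,ang):
    "shift (mm) in tool axes and turn about tool z so tool x lies along ang (deg, mod 180)"
    from scipy.spatial.transform import Rotation as R
    q=s["orientation"]; M=R.from_quat([q[1],q[2],q[3],q[0]]).as_matrix()
    a=np.degrees(np.arctan2(M[1,0],M[0,0])); d=(a-ang+90)%180-90
    return (M.T@(np.array(xyz)-s["tcp_pos"])*1000).round(1), round(np.radians(d),3), a.round(1)
E
python3 - <<'E'
from h import *; from workcell import env
s=env.get_state(); print(s["tcp_pos"],s["joint_pos"],*togo(s,[.5485,-.0705,.2],131))
E
```

```text
[0.4331783  0.11755964 0.23120406] [ 8.56812830e-02  6.93617131e-02 -2.56825193e-01  1.24463041e+00
  1.94891298e-04  9.24596903e-01] [-217.   -39.9   31.2] 0.016 131.9
```

Request:
apply_moves(rows=[{"xyz": [-217, -40, 0], "turn": [0, 0, 0.01], "grip": 0.6}, {"xyz": [-217, -40, 0], "turn": [0, 0, 0.01], "grip": 0.6}, {"xyz": [-217, -40, 0], "turn": [0, 0, 0.01], "grip": 0.6}, {"xyz": [-217, -40, 0], "turn": [0, 0, 0.01], "grip": 0.6}, {"xyz": [-217, -40, 0], "turn": [0, 0, 0.01], "grip": 0.6}, {"xyz": [-217, -40, 0], "turn": [0, 0, 0.01], "grip": 0.6}, {"xyz": [-217, -40, 0], "turn": [0, 0, 0.01], "grip": 0.6}, {"xyz": [-217, -40, 0], "turn": [0, 0, 0.01], "grip": 0.6}])

```text
clock: 1.77
tcp_pos: [0.5475, -0.0688, 0.2304]
orientation: [-0.001, 0.412, 0.911, 0.0]
wrist_force: [-0.1, 0.6, 0.6]
finger_gap: 0.0513
grip_force: 0.0
```

```bash
cat > look.py <<'E'
import sys
from h import *; from workcell import env, imaging
c=imaging.read_camera("wrist"); cv2.imwrite(f"pics/{sys.argv[1]}.png",c["color"])
s=env.get_state(); print(s["tcp_pos"],s["joint_pos"].round(2) if hasattr(s["joint_pos"],"round") else s["joint_pos"])
for o in parts(c): print(*o, togo(s,[*o[3],.2],o[6]))
E
python3 look.py w1
```

```text
[ 0.54714713 -0.06786239  0.23072054] [-0.27  0.27 -0.02  1.29  0.    0.58]
red [283. 208.] 574 [ 0.5467 -0.0689] 0.044 0.122 132.86126444332922 (array([-0.5, -1. , 30.7]), np.float64(-0.026), np.float64(131.4))
brass [302.  65.] 1024 [0.4814 0.029 ] 0.046 0.122 43.117566218534336 (array([116.1,  14.7,  30.9]), np.float64(1.54), np.float64(131.4))
brass [454.  83.] 655 [0.5798 0.0971] 0.043 0.121 130.79738007180944 (array([102.2, 133.5,  30.8]), np.float64(0.01), np.float64(131.4))
brass [412. 227.] 590 [ 0.6453 -0.0031] 0.045 0.121 39.82403092771702 (array([-16.3, 116.5,  30.6]), np.float64(-1.544), np.float64(131.4))
```

View pics/w1.png

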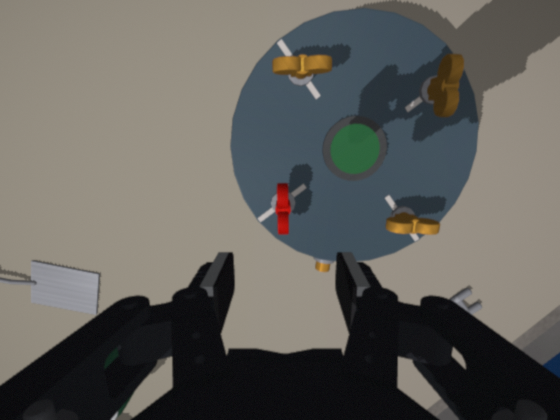

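The red wing sits centred between the fingers at (283,208), and its position agrees with the top view. Next I'll lower the tool and grip it.

Request:
apply_moves(rows=[{"xyz": [0, -1, 40], "turn": [0, 0, -0.01], "grip": 0.6}, {"xyz": [0, -1, 80], "turn": [0, 0, -0.01], "grip": 0.6}, {"xyz": [0, -1, 110], "turn": [0, 0, -0.01], "grip": 0.6}, {"xyz": [0, -1, 130], "turn": [0, 0, -0.01], "grip": 0.6}, {"xyz": [0, -1, 137], "turn": [0, 0, -0.01], "grip": 0.6}, {"xyz": [0, -1, 137], "turn": [0, 0, -0.01], "grip": 0.6}, {"xyz": [0, -1, 137], "turn": [0, 0, -0.01], "grip": 0}, {"xyz": [0, -1, 137], "turn": [0, 0, -0.01], "grip": 0}, {"xyz": [0, -1, 137], "turn": [0, 0, -0.01], "grip": 0}, {"xyz": [0, -1, 137], "turn": [0, 0, -0.01], "grip": 0}, {"xyz": [0, -1, 137], "turn": [0, 0, -0.01], "grip": 0}, {"xyz": [0, -1, 137], "turn": [0, 0, -0.01], "grip": 0}], force=60)

```text
clock: 2.82
tcp_pos: [0.547, -0.0708, 0.0965]
orientation: [0.001, 0.408, 0.913, -0.002]
wrist_force: [-6.3, -4.8, 8.1]
finger_gap: 0.0086
grip_force: 59.6
```

```bash
python3 - <<'E'
from h import *; from workcell import env
s=env.get_state(); print(s,*togo(s,[.5467,-.0689,.093],78.7))
E
```

```text
{'clock': 2.8167, 'joint_pos': array([-0.27250279,  0.34484446, -0.25153055,  0.97319611, -0.00340482,
        0.56725947]), 'qvel': array([-2.65812973e-03, -4.79918594e-04, -1.64244835e-04, -1.10500689e-03,
        1.86111810e-03, -8.96187281e-05]), 'tau': array([  2.72623233, -42.95945048,  26.84821486,  -2.05928564,
         1.64695445,   0.09844862]), 'tcp_pos': array([ 0.54697171, -0.07084992,  0.09648471]), 'orientation': array([ 8.55955938e-04,  4.07652194e-01,  9.13135486e-01, -1.59399670e-03]), 'wrist_force': array([-6.28021736, -4.78047335,  8.08252853]), 'ft_torque': array([-0.87600023,  1.21077764,  0.07921629]), 'grip_force': 59.59312252700329, 'finger_gap': 0.008639538967511672} [1.6 1.1 3.5] 0.928 131.9
```

Request:
apply_moves(rows=[{"xyz": [0, -0.4, 0], "turn": [0, 0, 0.1], "grip": 0}, {"xyz": [0.1, -0.6, 0], "turn": [0, 0, 0.2], "grip": 0}, {"xyz": [0.1, -0.8, 0], "turn": [0, 0, 0.3], "grip": 0}, {"xyz": [0.2, -1, 0], "turn": [0, 0, 0.4], "grip": 0}, {"xyz": [0.3, -1.2, 0], "turn": [0, 0, 0.5], "grip": 0}, {"xyz": [0.4, -1.4, 0], "turn": [0, 0, 0.6], "grip": 0}, {"xyz": [0.5, -1.5, 0], "turn": [0, 0, 0.7], "grip": 0}, {"xyz": [0.6, -1.6, 0], "turn": [0, 0, 0.8], "grip": 0}, {"xyz": [0.6, -1.7, 0], "turn": [0, 0, 0.87], "grip": 0}, {"xyz": [0.6, -1.8, 0], "turn": [0, 0, 0.9], "grip": 0}, {"xyz": [0.6, -1.8, 0], "turn": [0, 0, 0.9], "grip": 0}])

```text
clock: 3.73
tcp_pos: [0.5471, -0.0709, 0.0965]
orientation: [0.002, 0.764, 0.645, 0.001]
wrist_force: [-1.2, -0.9, 7.2]
finger_gap: 0.0088
grip_force: 59.4
```

```bash
cat > st.py <<'E'
from h import *; from workcell import env
s=env.get_state(); print(s["tcp_pos"],s["wrist_force"],s["ft_torque"],s["grip_force"],s["joint_pos"][5],*togo(s,[.5467,-.0689,.093],78.7))
E
python3 st.py
```

```text
[ 0.54707837 -0.07092613  0.09649418] [-1.22271676 -0.88934512  7.19561237] [-0.32636266  0.25960555 -0.11751684] 59.39084306359291 1.4660627173873386 [ 1.9 -0.7  3.5] 0.028 80.3
```

Request:
apply_moves(rows=[{"xyz": [0, 0, 0], "turn": [0, 0, 0.03], "grip": 0}, {"xyz": [0, 0, 0], "turn": [0, 0, 0.06], "grip": 0}, {"xyz": [0, 0, 0], "turn": [0, 0, 0.06], "grip": 0}])

```text
clock: 3.98
tcp_pos: [0.5471, -0.0709, 0.0965]
orientation: [0.002, 0.782, 0.623, 0.001]
wrist_force: [-1.0, -2.3, 6.8]
finger_gap: 0.0089
grip_force: 62.9
```

```bash
python3 st.py
```

```text
[ 0.54708205 -0.07091259  0.09649975] [-0.97554002 -2.32773227  6.8283847 ] [-0.45731607  0.3248384   1.00052272] 62.8737096900295 1.5235203287872081 [ 1.9 -0.8  3.5] -0.029 77.0
```

The torque rose to 1.0 N m, ten times the friction, so the red screw is at its stop. I'll release it, lift and check.

Request:
apply_moves(rows=[{"xyz": [0, 0, 0], "turn": [0, 0, 0], "grip": 0.6}, {"xyz": [0, 0, 0], "turn": [0, 0, 0], "grip": 0.6}, {"xyz": [0, 0, 0], "turn": [0, 0, 0], "grip": 0.6}, {"xyz": [0, 0, 0], "turn": [0, 0, 0], "grip": 0.6}, {"xyz": [0, 0, 0], "turn": [0, 0, 0], "grip": 0.6}, {"xyz": [0, 0, -20], "turn": [0, 0, 0], "grip": 0.6}, {"xyz": [0, 0, -50], "turn": [0, 0, 0], "grip": 0.6}, {"xyz": [0, 0, -90], "turn": [0, 0, 0], "grip": 0.6}, {"xyz": [0, 0, -130], "turn": [0, 0, 0], "grip": 0.6}, {"xyz": [0, 0, -135], "turn": [0, 0, 0], "grip": 0.6}, {"xyz": [0, 0, -135], "turn": [0, 0, 0], "grip": 0.6}])

```text
clock: 4.9
tcp_pos: [0.5477, -0.0705, 0.2327]
orientation: [0.003, 0.783, 0.622, 0.002]
wrist_force: [0.1, 0.4, 0.4]
finger_gap: 0.0513
grip_force: 0.0
```

```bash
python3 look.py w2
```

```text
[ 0.54638451 -0.07016647  0.23022429] [-0.27  0.26 -0.02  1.28  0.    1.53]
red [283. 207.] 557 [ 0.5475 -0.0684] 0.044 0.121 78.72358636838774 (array([ 2. ,  0.6, 30.2]), np.float64(-0.031), np.float64(76.9))
brass [291.   2.] 79 [0.5889 0.0837] 0.011 0.122 168.53677500423663 (array([159.5,   6.6,  30.2]), np.float64(1.543), np.float64(76.9))
brass [382. 106.] 748 [ 0.6456 -0.0032] 0.045 0.121 39.76536619575478 (array([87.7, 81.4, 30.4]), np.float64(0.649), np.float64(76.9))
brass [178. 112.] 997 [0.482  0.0289] 0.046 0.122 43.53625011741207 (array([ 82. , -85.2,  30. ]), np.float64(0.583), np.float64(76.9))
```

View pics/w2.png

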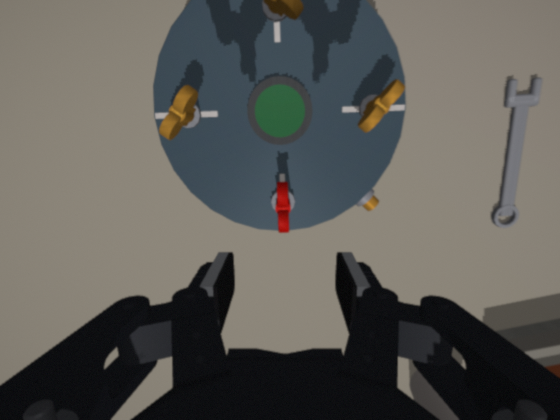

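The red wing at (283,207) lies along its tick: 78.7° measured, against a radial direction of 78.7°. The two side screws have not moved. Now the screw across.

Request:
apply_moves(rows=[{"xyz": [170, -5, 0], "turn": [0, 0, -0.94], "grip": 0.6}, {"xyz": [170, -5, 0], "turn": [0, 0, -0.94], "grip": 0.6}, {"xyz": [170, -5, 0], "turn": [0, 0, -0.94], "grip": 0.6}, {"xyz": [170, -5, 0], "turn": [0, 0, -0.94], "grip": 0.6}, {"xyz": [170, -5, 0], "turn": [0, 0, -0.94], "grip": 0.6}, {"xyz": [170, -5, 0], "turn": [0, 0, -0.94], "grip": 0.6}, {"xyz": [170, -5, 0], "turn": [0, 0, -0.94], "grip": 0.6}, {"xyz": [170, -5, 0], "turn": [0, 0, -0.94], "grip": 0.6}, {"xyz": [170, -5, 0], "turn": [0, 0, -0.94], "grip": 0.6}, {"xyz": [170, -5, 0], "turn": [0, 0, -0.94], "grip": 0.6}, {"xyz": [170, -5, 0], "turn": [0, 0, -0.94], "grip": 0.6}])

```text
clock: 5.87
tcp_pos: [0.5785, 0.0966, 0.2279]
orientation: [-0.001, 0.417, 0.909, -0.0]
wrist_force: [-0.2, 0.2, 0.1]
finger_gap: 0.0514
grip_force: 0.0
```

```bash
python3 look.py w3
```

```text
[0.57870237 0.09658476 0.22829607] [0.03 0.34 0.07 1.31 0.   0.89]
red [164. 300.] 46 [ 0.5493 -0.0478] 0.007 0.117 29.334415208955647 (array([ -90.3, -116.4,   28.3]), np.float64(-1.372), np.float64(130.7))
brass [285. 210.] 579 [0.58   0.0972] 0.045 0.122 131.05114457115667 (array([-0.4,  1.4, 28.3]), np.float64(-0.006), np.float64(130.7))
brass [150. 195.] 640 [0.4813 0.0313] 0.045 0.121 43.01373412376438 (array([  14. , -116.4,   28.5]), np.float64(1.53), np.float64(130.7))
brass [270. 329.] 426 [ 0.647  -0.0019] 0.045 0.121 39.34954888104386 (array([-119.2,  -12.4,   28.2]), np.float64(-1.547), np.float64(130.7))
```

Request:
apply_moves(rows=[{"xyz": [0, 1, 40], "turn": [0, 0, 0], "grip": 0.6}, {"xyz": [0, 1, 80], "turn": [0, 0, 0], "grip": 0.6}, {"xyz": [0, 1, 110], "turn": [0, 0, 0], "grip": 0.6}, {"xyz": [0, 1, 128], "turn": [0, 0, 0], "grip": 0.6}, {"xyz": [0, 1, 134], "turn": [0, 0, 0], "grip": 0.6}, {"xyz": [0, 1, 134], "turn": [0, 0, 0], "grip": 0.6}, {"xyz": [0, 1, 134], "turn": [0, 0, 0], "grip": 0}, {"xyz": [0, 1, 134], "turn": [0, 0, 0], "grip": 0}, {"xyz": [0, 1, 134], "turn": [0, 0, 0], "grip": 0}, {"xyz": [0, 1, 134], "turn": [0, 0, 0], "grip": 0}, {"xyz": [0, 1, 134], "turn": [0, 0, 0], "grip": 0}, {"xyz": [0, 1, 134], "turn": [0, 0, 0], "grip": 0}], force=60)

```text
clock: 6.92
tcp_pos: [0.5798, 0.0961, 0.0974]
orientation: [0.001, 0.417, 0.909, -0.001]
wrist_force: [-4.5, -5.2, 6.6]
finger_gap: 0.0088
grip_force: 59.9
```

```bash
sed -i 's/.5467,-.0689/.5798,.0971/' st.py; python3 st.py
```

```text
[0.57981601 0.09612923 0.09743321] [-4.52892064 -5.20416918  6.60774077] [-0.90919353  0.94426033  0.12223945] 59.90422189235687 0.888603657089196 [0.8 0.6 4.4] 0.909 130.8
```

Request:
apply_moves(rows=[{"xyz": [0, -0.4, 0], "turn": [0, 0, 0.1], "grip": 0}, {"xyz": [0, -0.5, 0], "turn": [0, 0, 0.2], "grip": 0}, {"xyz": [0.1, -0.6, 0], "turn": [0, 0, 0.3], "grip": 0}, {"xyz": [0.1, -0.8, 0], "turn": [0, 0, 0.4], "grip": 0}, {"xyz": [0.2, -0.9, 0], "turn": [0, 0, 0.5], "grip": 0}, {"xyz": [0.2, -1, 0], "turn": [0, 0, 0.6], "grip": 0}, {"xyz": [0.3, -1.1, 0], "turn": [0, 0, 0.7], "grip": 0}, {"xyz": [0.3, -1.1, 0], "turn": [0, 0, 0.8], "grip": 0}, {"xyz": [0.3, -1.1, 0], "turn": [0, 0, 0.88], "grip": 0}, {"xyz": [0.3, -1.1, 0], "turn": [0, 0, 0.91], "grip": 0}, {"xyz": [0.3, -1.1, 0], "turn": [0, 0, 0.94], "grip": 0}, {"xyz": [0.3, -1.1, 0], "turn": [0, 0, 0.94], "grip": 0}])

```text
clock: 7.92
tcp_pos: [0.5802, 0.0961, 0.0975]
orientation: [0.002, 0.783, 0.622, 0.001]
wrist_force: [-1.4, -3.5, 6.8]
finger_gap: 0.0085
grip_force: 63.3
```

```bash
python3 st.py
```

```text
[0.58015438 0.09613711 0.09746755] [-1.423778   -3.52682198  6.80682257] [-0.89746099  0.23866571  1.06111355] 63.28254791977997 1.8268631057915825 [ 0.9 -0.6  4.5] -0.03 77.0
```

Same stop signature here: 1.06 N m with the tool at 77.0°. Release and lift.

Request:
apply_moves(rows=[{"xyz": [0, 0, 0], "turn": [0, 0, 0], "grip": 0.6}, {"xyz": [0, 0, 0], "turn": [0, 0, 0], "grip": 0.6}, {"xyz": [0, 0, 0], "turn": [0, 0, 0], "grip": 0.6}, {"xyz": [0, 0, 0], "turn": [0, 0, 0], "grip": 0.6}, {"xyz": [0, 0, 0], "turn": [0, 0, 0], "grip": 0.6}, {"xyz": [0, 0, -20], "turn": [0, 0, 0], "grip": 0.6}, {"xyz": [0, 0, -50], "turn": [0, 0, 0], "grip": 0.6}, {"xyz": [0, 0, -90], "turn": [0, 0, 0], "grip": 0.6}, {"xyz": [0, 0, -130], "turn": [0, 0, 0], "grip": 0.6}, {"xyz": [0, 0, -135], "turn": [0, 0, 0], "grip": 0.6}, {"xyz": [0, 0, -135], "turn": [0, 0, 0], "grip": 0.6}, {"xyz": [0, 0, -135], "turn": [0, 0, 0], "grip": 0.6}])

```text
clock: 8.92
tcp_pos: [0.579, 0.097, 0.2301]
orientation: [0.0, 0.783, 0.622, 0.0]
wrist_force: [-0.8, 0.3, 0.4]
finger_gap: 0.0513
grip_force: 0.0
```

```bash
python3 look.py w4; python3 - <<'E'
from h import *; from workcell import imaging
for n in ("scene",):
    c=imaging.read_camera(n); cv2.imwrite("pics/s5.png",c["color"])
    for o in parts(c): print(*o)
E
```

```text
[0.57823216 0.09692621 0.22887942] [0.03 0.34 0.07 1.31 0.   1.83]
red [290. 349.] 64 [ 0.5521 -0.0478] 0.009 0.116 169.40959111119295 (array([-146.9,    7.3,   28.9]), np.float64(1.528), np.float64(76.9))
brass [286. 208.] 569 [0.5804 0.0979] 0.045 0.122 78.79791913135891 (array([ 1.4,  1.9, 28.9]), np.float64(-0.032), np.float64(76.9))
brass [389. 281.] 140 [0.6593 0.0084] 0.014 0.121 36.80966020794645 (array([-67.9,  99. ,  28.7]), np.float64(0.7), np.float64(76.9))
red [204. 195.] 161 [ 0.5503 -0.0713] 0.043 0.121 78.72710413689832
brass [170.   7.] 33 [-0.5801 -0.3149] 0.185 0.13 29.309931587701982
brass [264. 173.] 213 [0.4834 0.0264] 0.047 0.121 44.901906669484646
brass [308. 204.] 145 [0.583  0.0944] 0.043 0.121 79.04896157775065
brass [243. 236.] 303 [ 0.65   -0.0058] 0.047 0.121 41.430292391400116
```

View pics/w4.png

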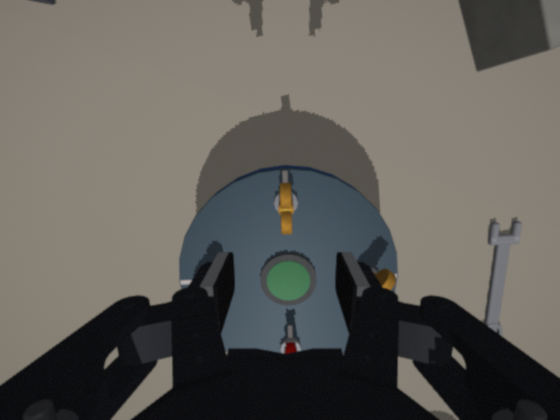

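The across wing at (286,208) is in line with its tick at 78.8°. Red still reads 78.7°, and the other two screws have not moved. The arm is clear.

```bash
python3 -c "
from workcell import ticket; print(ticket.hand_in())"
```

```text
the job is handed in; nothing more can be done
None
```

I turned the red wing screw, then the brass one across from it, clockwise to their firm stops, each in line with its tick; the other two stayed loose, and I handed the job in at about 9 s with the arm clear (no verdict was returned).

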